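Fill the pipe-fitting sample tray

TASK

Fill the sample tray on the shop counter: set each white pipe fitting whose true-size silhouette is on one of the four pads in the middle of that pad, one to a pad, the tee, elbow and cross lying flat and the coupling standing on end, turned any way round. Leave the oversize tee and the 45 degree bend, which match no silhouette, where they lie.

Things in the scene. Friction and masses are not known exactly. Their poses are not given: they have to be found in the camera images.
- tee_center (a point): White plastic pipe tee, small size, about 50 g: two arms in line, along +x and -x of its own axes (86 mm end to end), and a third arm along +y. Arms 43 mm long from their junction, 30 mm thick over the outer 23 mm, 27 mm inside that; lies flat, 30 mm high, axes 15 mm up. The point is the middle of its footprint, half-way up; the junction of the arms' axes lies 12 mm from it along -y.
- elbow_center (a point): White plastic 90 degree pipe elbow, about 40 g: one arm along +x of its own axes, one along +y. Arms 43 mm long from their junction, 30 mm thick over the outer 23 mm, 27 mm inside that; lies flat, 30 mm high, axes 15 mm up. The point is the middle of its footprint, half-way up; the junction of the arms' axes lies 11 mm from it along -x and 11 mm along -y.
- cross_center (a point): White plastic four-way pipe cross, about 60 g: arms along +x, -x, +y and -y of its own axes. Arms 43 mm long from their junction, 30 mm thick over the outer 23 mm, 27 mm inside that; lies flat, 30 mm high, axes 15 mm up. The point is the junction of the arms' axes, half-way up.
- coupling_center (a point): White plastic straight pipe coupling, about 30 g, a short tube standing on end: 32 mm outside diameter, 22 mm bore, 42 mm high. The point is its centre, half-way up; z is the tube's axis.
- large_tee_center (a point): Look-alike, not wanted: a white pipe tee of a larger size, 114 mm end to end, 40 mm in diameter and height, third arm 57 mm long along +y. The point is the middle of its footprint, half-way up (junction 16 mm from it along -y).
- bend45_center (a point): Look-alike, not wanted: a white 45 degree pipe bend, a shallow V: 30 mm in diameter, arms 43 mm long, one along +x of its own axes, the other 135 degrees round from it towards +y. The point is near the middle of its footprint, half-way up (junction 4 mm from it along -x and 10 mm along -y).
- pad_tee_top (a point): Target for the small tee: rubber pad 112 mm square, fixed in the aluminium tray, top 6 mm above the counter. Four pads in a row along the pads' y axis, 114 mm apart, their order varies; tray lip 4 mm above the pads. Point: centre of the top face, z up. Flat grey true-size silhouette on it: a T.
- pad_elbow_top (a point): Target for the elbow: rubber pad 112 mm square, fixed in the aluminium tray, top 6 mm above the counter. Four pads in a row along the pads' y axis, 114 mm apart, their order varies; tray lip 4 mm above the pads. Point: centre of the top face, z up. Flat grey true-size silhouette on it: a right-angled L.
- pad_cross_top (a point): Target for the cross: rubber pad 112 mm square, fixed in the aluminium tray, top 6 mm above the counter. Four pads in a row along the pads' y axis, 114 mm apart, their order varies; tray lip 4 mm above the pads. Point: centre of the top face, z up. Flat grey true-size silhouette on it: a plus sign.
- pad_coupling_top (a point): Target for the coupling: rubber pad 112 mm square, fixed in the aluminium tray, top 6 mm above the counter. Four pads in a row along the pads' y axis, 114 mm apart, their order varies; tray lip 4 mm above the pads. Point: centre of the top face, z up. Flat grey true-size silhouette on it: a ring.

How it is judged:
At the end, for the whole second after the job is handed in: Tee, elbow, cross and coupling each rest on their own pad, middle within 15 mm of the pad centre, flat or upright within 0.15 rad, within 5 mm of resting height, released and at rest; the large tee and the 45 degree bend lie within 20 mm of where they started (horizontal distance between tee_center and pad_tee_top below 0.015 m and z of tee_center in the frame of pad_tee_top between 0.01 and 0.02 m and angle between each of tee_center, elbow_center, cross_center, coupling_center's own z axis and vertical below 0.15 rad and linear speed of each of tee, elbow, cross, coupling below 0.02 m/s and angular speed of each of tee, elbow, cross, coupling below 0.2 rad/s and horizontal distance between elbow_center and pad_elbow_top below 0.015 m and z of elbow_center in the frame of pad_elbow_top between 0.01 and 0.02 m and horizontal distance between cross_center and pad_cross_top below 0.015 m and z of cross_center in the frame of pad_cross_top between 0.01 and 0.02 m and horizontal distance between coupling_center and pad_coupling_top below 0.015 m and z of coupling_center in the frame of pad_coupling_top between 0.016 and 0.026 m and distance of each of large_tee_center, bend45_center from where it was at the start of the episode below 0.02 m); the robot touches nothing.
It fails at once if the large tee is disturbed (moved more than 20 mm) (distance of large_tee_center from where it was at the start of the episode above 0.02 m).
It fails at once if the 45 degree bend is disturbed (moved more than 20 mm) (distance of bend45_center from where it was at the start of the episode above 0.02 m).
It also fails if it takes over 112 s, if anything falls off the work surface, if the arm or the gripper's body presses on something with over 40 N, if the wrist force passes 120 N, or if a joint passes its speed limit or range.

ROBOT

A 7-joint arm with a two-finger parallel gripper is mounted at the origin on the work surface. World frame = base frame: x ahead of the robot, y to its left, z up, the work surface at z = 0. Lengths are in m, angles in rad, forces in N, time in s.
With the tool pointing down it reaches from about 0.35 to 0.9 m from the base axis. Payload 7.2 kg.
Tool frame: the origin (TCP) lies on the mounting face of the last link; the fingertips stand 173 mm ahead of it and the grasp point (between the pads) lies 155 mm ahead of it (ctrl.pinch_z is the distance from the TCP to the grasp point, in m); z points along the fingers, y is the line along which they close (so a half turn about z gives the same grasp; the last joint's range is limited). The gripper opens to 85 mm and grips with 20 to 120 N. Pads are 22 mm wide; open, the fingers measure 114 mm over their backs; the gripper's body (76 mm by 85 mm) begins 54 mm behind the grasp point. The pads swing forward as they close: fully open they stand 13 mm farther back than shut.
Start: joints at [-1.387, 0.411, -0.013, 1.596, 0.006, 1.134, -0.082], TCP at [0.156, 0.605, 0.405] pointing down, gripper open.
Joint ranges: [-2.95, 2.95], [-0.29, 1.99], [-1.47, 1.44], [0.14, 2.54], [-1.03, 4.17], [0.13, 1.85], [-2.86, 2.86]. Speed limits (rad/s): [2.39, 2.39, 3.01, 3.01, 3.14, 3.14, 3.14].

INTERFACE

Orientations are given as a rotation vector (axis times angle).
In Python, from plant import ctrl gives the robot as it stands.
- The arm moves only by the shell command python3 -m handwheel 'ROWS'. ROWS is JSON, a list of rows, each a list of 7 numbers: the finger opening in cm, from 0 to 8.54, then the shift along the tool's x, y, z in cm, then the turn, a rotation vector about the tool's x, y, z in rad. In form: [[jaw, tx, ty, tz, ax, ay, az], ...]. A call has 1 to 12 rows; each row shifts and turns the commanded pose from where the row before left it, along the tool's axes as they then stand; what a row does not reach is not made up. A row lasts 1/10 s, in which the tool goes at most 50 mm and 8.59 degrees, less where a joint would pass 70% of its speed; a pose out of reach is approached as far as the arm can. A call is refused whole if a number of a shift passes 5 or a number of a turn 0.15, either way. A call with a gripper value outside its range is refused whole. The fingers move at their own pace and stop on an object; the grip force is fixed at half the most. Time passes only in rows, so rows that do not move let the fingers close. It gives the time, the measured TCP pose, the force, the opening and the grip force at its end, in the units of the state.
- ctrl.state(): the state, without advancing time (a new reading comes with each control period).
- ctrl.snapshot(name): name is "side" or "top"; returns the picture (480x640x3 uint8, red, green, blue); there is no depth.
- ctrl.camera_info(name): a dict with "fx", "fy", "cx", "cy" (pixels), "T" (4x4, takes a point from camera to world coordinates). Camera axes: x right, y down, z forward; pixel columns grow to the right and rows downward; lengths in m; the calibration is good to about 2 mm. A picture is of the moment at which its call begins. camera_info takes no time and is no camera call.
- ctrl.sign_off(): hands the job in; it is judged then, once.
The state is a dict: "time_s": time; "joints": joint angles; "dq": joint speeds; "effort": joint torques, N m; "eef_pos": TCP position; "ee_rot": TCP orientation; "wrist_force": force on the tool from outside, world axes, zero at the start; "ft_torque": the same for the moment, N m; "grip_width": finger opening in m; "grasp_force": force on a finger pad.
Only numpy, scipy, OpenCV 4.12 (cv2) and the standard library are available. Lean on these libraries where they do the work, as an engineer would, in place of code of your own. Each camera call takes 0.05 s, during which the arm holds its last target. There are 200 camera calls.

## Working session

There is one attempt and no reset: what is moved stays moved. The work goes in short steps, Python scripts to look and compute and a shell command to move; the robot and the scene stay as the last step left them, time stands still between calls to the robot, and variables do not carry over. Pictures are saved under pics/ and viewed, at most 14 in all, crops included, and the job is handed in when it is done.

```bash
ls; mkdir -p pics; python3 - <<'E'
from plant import ctrl
import cv2
for n in("top","side"):
    cv2.imwrite(f"pics/{n}0.png",ctrl.snapshot(n)[:,:,::-1]); print(n,ctrl.camera_info(n))
print(ctrl.state(),ctrl.pinch_z)
E
```

```text
pics
top {'fx': 584.5978324331331, 'fy': 584.5978324331331, 'cx': 311.03755362284784, 'cy': 241.69976390868766, 'T': array([[-0.00551511, -0.99869685,  0.05073637,  0.50680978],
       [-0.99994334,  0.00596972,  0.00881318, -0.01439419],
       [-0.00910457, -0.05068489, -0.99867319,  1.12273843],
       [ 0.        ,  0.        ,  0.        ,  1.        ]])}
side {'fx': 460.57727987646507, 'fy': 460.57727987646507, 'cx': 324.8786029722341, 'cy': 240.91095123810388, 'T': array([[-0.90050316, -0.23794165,  0.36397505,  0.23580984],
       [-0.43475471,  0.51010486, -0.74214646,  0.6361415 ],
       [-0.00907788, -0.8265451 , -0.56279729,  0.54526126],
       [ 0.        ,  0.        ,  0.        ,  1.        ]])}
{'time_s': 0.1, 'joints': array([-1.38721776,  0.41184083, -0.01270773,  1.59697259,  0.00558552,
        1.13428915, -0.08222413]), 'dq': array([-0.00033007, -0.00179165, -0.00135216, -0.00057399, -0.00013747,
       -0.00278019, -0.00083828]), 'effort': array([ 2.70525707e-03, -6.01832628e+01,  6.84367195e-01, -3.00086403e+01,
        1.40404727e-02,  6.47939451e-03, -1.34197745e-05]), 'eef_pos': array([0.15567506, 0.60509992, 0.40391894]), 'ee_rot': array([-3.94452737e-01, -3.11663651e+00,  2.31150861e-03]), 'wrist_force': array([-0.04667803, -0.63398119, -0.07121268]), 'ft_torque': array([ 0.06275996, -0.02372547,  0.03145562]), 'grasp_force': 0.0, 'grip_width': 0.08552961500163345} 0.1547
```

View pics/top0.png

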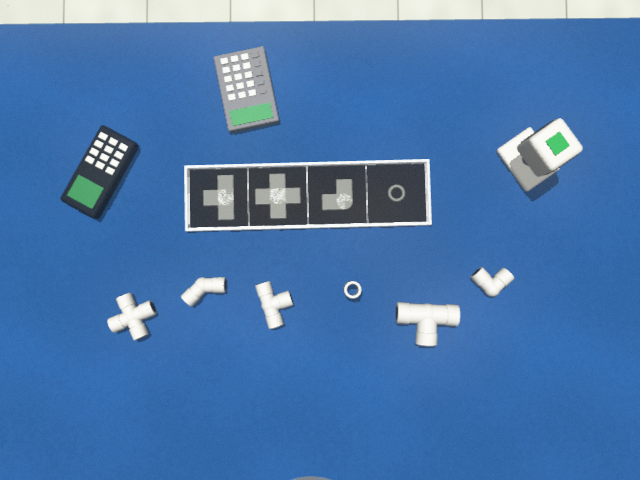

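View pics/side0.png

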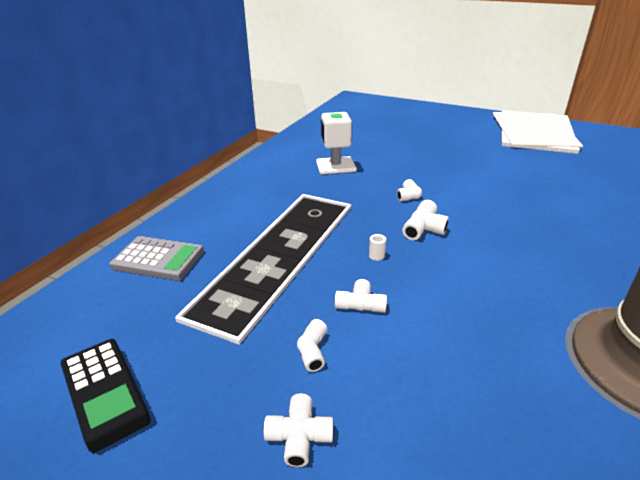

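The top view shows, left to right, the cross (131,316), 45° bend (203,290), tee (272,304), coupling (352,290), large tee (428,318) and elbow (492,281). The pads run tee (217,196), cross (278,196), elbow (337,195), coupling (397,193). The side view agrees.

```bash
cat > h.py <<'E'
import numpy as np, cv2
from plant import ctrl
from scipy.spatial.transform import Rotation as R
def ray(n,px,z):
    c=ctrl.camera_info(n);T=np.array(c["T"]);px=np.atleast_2d(px).astype(float)
    d=np.c_[(px[:,0]-c["cx"])/c["fx"],(px[:,1]-c["cy"])/c["fy"],np.ones(len(px))]@T[:3,:3].T
    return T[:3,3]+d*((z-T[2,3])/d[:,2])[:,None]
def blobs(im):
    hsv=cv2.cvtColor(im,cv2.COLOR_RGB2HSV)
    m=((hsv[...,1]<70)&(hsv[...,2]>110)).astype(np.uint8)*255
    return [c for c in cv2.findContours(m,cv2.RETR_EXTERNAL,cv2.CHAIN_APPROX_NONE)[0] if cv2.contourArea(c)>120]
def go(x,y,z,yaw=None):
    """tool-axis shift (cm) and turn to bring the grasp point to x,y,z with closing line at yaw (rad, world)"""
    s=ctrl.state();r=R.from_rotvec(s["ee_rot"]);p=s["eef_pos"]+r.apply([0,0,ctrl.pinch_z])
    y0=r.apply([0,1,0]);c=np.arctan2(y0[1],y0[0])
    if yaw is None: yaw=c
    d=(yaw-c+np.pi/2)%np.pi-np.pi/2
    q=np.array(s["joints"]);print("grasp pt",p.round(4),"yaw",round(c,3),"j7",q[6].round(2),"tool z",r.apply([0,0,1]).round(3))
    print("shift cm",(r.inv().apply(np.array([x,y,z])-p)*100).round(2),"turn tool z",round(-d,3))
E
python3 - <<'E'
from h import *
im=ctrl.snapshot("top")
for c in blobs(im):
    w=ray("top",c[:,0,:],0.015)[:,:2].astype(np.float32)
    (cx,cy),(a,b),t=cv2.minAreaRect(w)
    M=cv2.moments(c);u,v=M["m10"]/M["m00"],M["m01"]/M["m00"]
    g=ray("top",[u,v],.015)[0]
    print("px",(round(u),round(v)),"rect",round(cx,4),round(cy,4),"size",(a*1000).__round__(),round(b*1000),"ang",round(t,1),"centroid",g[:2].round(4))
# coupling, top ring
print("tray/pads")
hsv=cv2.cvtColor(im,cv2.COLOR_RGB2HSV)
m=((hsv[...,1]<90)&(hsv[...,2]<70)).astype(np.uint8)*255; m=m[140:250,170:450]
cs=cv2.findContours(m,cv2.RETR_EXTERNAL,cv2.CHAIN_APPROX_NONE,offset=(170,140))[0]
for c in cs:
    if cv2.contourArea(c)<1500: continue
    w=ray("top",c[:,0,:],0.006)[:,:2].astype(np.float32); (x,y),s,t=cv2.minAreaRect(w); print(round(x,4),round(y,4),np.round(s,3),round(t,1))
go(.5,0,.1)
E
```

```text
px (428, 319) rect 0.406 -0.2226 size 118 80 ang 87.3 centroid [ 0.4159 -0.2229]
px (131, 316) rect 0.4248 0.3362 size 81 79 ang 69.7 centroid [0.424 0.337]
px (352, 289) rect 0.4723 -0.0824 size 32 32 ang 89.7 centroid [ 0.4725 -0.0819]
px (272, 304) rect 0.4486 0.0622 size 88 58 ang 18.1 centroid [0.4465 0.0688]
px (203, 289) rect 0.4761 0.2004 size 43 89 ang 21.8 centroid [0.4752 0.2011]
px (493, 281) rect 0.4942 -0.3466 size 58 62 ang 42.0 centroid [ 0.4876 -0.3465]
px (307, 195) rect 0.6524 0.0028 size 127 469 ang 1.1 centroid [0.6522 0.0022]
px (539, 152) rect 0.7351 -0.4425 size 100 140 ang 34.5 centroid [ 0.7308 -0.4404]
px (246, 88) rect 0.8603 0.1193 size 149 100 ang 11.5 centroid [0.8599 0.1193]
px (303, 10) rect 1.0081 -0.0202 size 1238 48 ang 89.4 centroid [1.012  0.0091]
tray/pads
0.6519 0.0598 [0.109 0.109] 1.1
0.6544 -0.054 [0.109 0.109] 1.3
grasp pt [0.1557 0.6049 0.2493] yaw 1.319 j7 -0.08 tool z [-0.    -0.001 -1.   ]
shift cm [-48.42 -49.99  15.  ] turn tool z -0.0
```

```bash
python3 - <<'E'
from h import *
im=ctrl.snapshot("top")
for c in blobs(im):
    M=cv2.moments(c);u,v=M["m10"]/M["m00"],M["m01"]/M["m00"]
    if abs(u-131)<5 and abs(v-316)<6:
        m=np.zeros(im.shape[:2],np.uint8);cv2.drawContours(m,[c],-1,255,-1)
        yx=np.argwhere(m>0);w=ray("top",yx[:,::-1],.015)[:,:2];k=w.mean(0)
        d=(w-k)@[1,1j];a=np.angle((d**4).sum())/4;print("cross",k,"arm angle",np.degrees(a))
    if abs(u-352)<5 and abs(v-290)<6: print("coupling",cv2.minAreaRect(ray("top",c[:,0,:],.042)[:,:2].astype(np.float32)))
    if abs(u-352)<5 and abs(v-290)<6: print("low",ray("top",[u,v],.042))
a1=np.array([np.cos(a),np.sin(a)]);g=k+.032*a1;print("off",.032*a1)
go(*g,.15,a+np.pi/2)
E
```

```text
cross [0.42403343 0.33692128] arm angle 23.7486797631866
coupling ((0.47309496998786926, -0.08075199276208878), (0.03131824731826782, 0.031231189146637917), 89.69232177734375)
low [[ 0.47331838 -0.08027701  0.042     ]]
off [0.02929026 0.01288722]
grasp pt [0.1556 0.605  0.2494] yaw 1.319 j7 -0.08 tool z [-0.    -0.001 -1.   ]
shift cm [-35.18 -17.29   9.96] turn tool z -0.666
```

```bash
python3 -m handwheel '[[5.2,-4.4,-2.16,1.2,0,0,0],[5.2,-4.4,-2.16,1.2,0,0,0],[5.2,-4.4,-2.16,1.2,0,0,0],[5.2,-4.4,-2.16,1.2,0,0,0],[5.2,-4.4,-2.16,1.2,0,0,0],[5.2,-4.4,-2.16,1.2,0,0,0],[5.2,-4.4,-2.16,1.2,0,0,0],[5.2,-4.4,-2.16,1.2,0,0,0],[5.2,0,0,0,0,0,-0.13],[5.2,0,0,0,0,0,-0.13],[5.2,0,0,0,0,0,-0.13],[5.2,0,0,0,0,0,-0.13]]'; python3 -c "
from h import *
go(.4533,.3498,.022,1.985)"
```

```text
time_s: 1.4
eef_pos: [0.4509, 0.3524, 0.3093]
ee_rot: [0.428, -3.112, 0.0]
wrist_force: [-0.4, 0.6, 0.8]
grip_width: 0.0521
grasp_force: 0.0
grasp pt [0.4508 0.3524 0.1546] yaw 1.844 j7 1.09 tool z [-0. -0. -1.]
shift cm [-0.17 -0.31 13.26] turn tool z -0.141
```

```bash
python3 -m handwheel '[[5.2,-0.15,-0.3,4,0,0,-0.14],[5.2,0,0,4,0,0,0],[5.2,0,0,0,0,0,0],[5.2,0,0,0,0,0,0]]'; python3 -c "
from h import *
go(.4533,.3498,.022,1.985)
cv2.imwrite('pics/s1.png',np.hstack([ctrl.snapshot('side')[240:,120:440,::-1],ctrl.snapshot('top')[240:,0:320,::-1]]))"
```

```text
time_s: 1.8
eef_pos: [0.453, 0.3501, 0.2296]
ee_rot: [0.636, -3.075, 0.001]
wrist_force: [0.1, -0.1, 0.3]
grip_width: 0.0518
grasp_force: 0.0
grasp pt [0.4528 0.3499 0.0749] yaw 1.978 j7 1.2 tool z [-0.001 -0.001 -1.   ]
shift cm [-0.05 -0.03  5.29] turn tool z -0.007
```

View pics/s1.png

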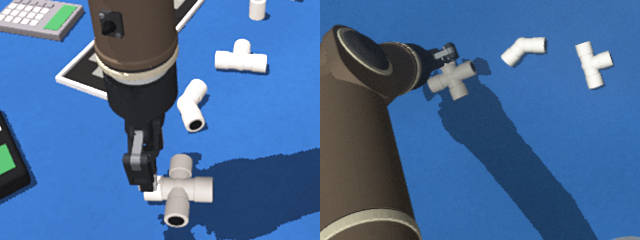

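Fingers straddle the cross's tray-side arm (around 145,185 in the left half). Descending and gripping.

```bash
python3 -m handwheel '[[5.2,-0.05,-0.03,2.7,0,0,0],[5.2,0,0,2.6,0,0,0],[5.2,0,0,0,0,0,0],[2.4,0,0,0,0,0,0],[2.4,0,0,0,0,0,0],[2.4,0,0,0,0,0,0],[2.4,0,0,0,0,0,0],[2.4,0,0,0,0,0,0],[2.4,0,0,-4,0,0,0],[2.4,0,0,-4,0,0,0],[2.4,0,0,0,0,0,0]]'; python3 -c "
from h import *
go(.6519+.0293,.0598+.0129,.1)"
```

```text
time_s: 3.0
eef_pos: [0.4554, 0.3514, 0.263]
ee_rot: [-0.634, 3.068, 0.008]
wrist_force: [0.2, 0.3, -1.2]
grip_width: 0.028
grasp_force: 59.2
grasp pt [0.4566 0.3525 0.1083] yaw 1.979 j7 1.21 tool z [ 0.008  0.007 -1.   ]
shift cm [ -9.51 -34.6    0.81] turn tool z -0.0
```

```bash
python3 -m handwheel '[[2.4,-1.19,-4.33,0,0,0,0],[2.4,-1.19,-4.33,0,0,0,0],[2.4,-1.19,-4.33,0,0,0,0],[2.4,-1.19,-4.33,0,0,0,0],[2.4,-1.19,-4.33,0,0,0,0],[2.4,-1.19,-4.33,0,0,0,0],[2.4,-1.19,-4.33,0,0,0,0],[2.4,-1.19,-4.33,0,0,0,0],[2.4,0,0,0,0,0,0],[2.4,0,0,0,0,0,0],[2.4,0,0,0,0,0,0],[2.4,0,0,0,0,0,0]]'; python3 -c "
from h import *
go(.6519+.0293,.0598+.0129,.03)
cv2.imwrite('pics/s2.png',np.hstack([ctrl.snapshot('side')[180:420,120:440,::-1],ctrl.snapshot('top')[130:370,100:420,::-1]]))"
```

```text
time_s: 4.2
eef_pos: [0.6779, 0.0717, 0.2568]
ee_rot: [0.64, -3.076, -0.001]
wrist_force: [-0.5, 0.3, -0.1]
grip_width: 0.0279
grasp_force: 59.3
grasp pt [0.6779 0.0718 0.1021] yaw 1.981 j7 1.8 tool z [-0.     0.001 -1.   ]
shift cm [-0.34 -0.06  7.21] turn tool z -0.0
```

View pics/s2.png

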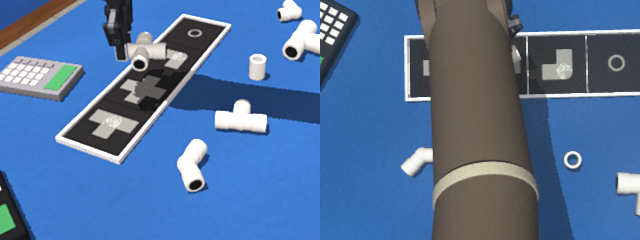

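The cross is held level over its pad (side view, about 145,55). Lowering it and releasing.

```bash
python3 -m handwheel '[[2.4,-0.34,-0.06,3.2,0,0,0],[2.4,0,0,3,0,0,0],[2.4,0,0,1.1,0,0,0],[2.4,0,0,0,0,0,0],[2.4,0,0,0,0,0,0],[4.6,0,0,0,0,0,0],[4.6,0,0,0,0,0,0],[4.6,0,0,0,0,0,0],[4.6,0,0,-3,0,0,0],[4.6,0,0,-4,0,0,0],[4.6,0,0,-4,0,0,0],[4.6,0,0,0,0,0,0]]'; python3 -c "
from h import *
go(.4551,.0422,.10,.316)"
```

```text
time_s: 5.5
eef_pos: [0.6839, 0.0708, 0.3004]
ee_rot: [-0.634, 3.066, -0.001]
wrist_force: [1.0, -0.4, 0.2]
grip_width: 0.0465
grasp_force: 0.0
grasp pt [0.6855 0.071  0.1457] yaw 1.979 j7 1.8 tool z [ 0.01   0.002 -1.   ]
shift cm [22.34  6.5   4.33] turn tool z -1.479
```

```bash
python3 -m handwheel '[[5.2,4.46,1.3,0,0,0,0],[5.2,4.46,1.3,0,0,0,0],[5.2,4.46,1.3,0,0,0,0],[5.2,4.46,1.3,0,0,0,0],[5.2,4.46,1.3,0,0,0,0],[5.2,0,0,1,0,0,0.138],[5.2,0,0,1,0,0,0.138],[5.2,0,0,1,0,0,0.138],[5.2,0,0,1,0,0,0.138],[5.2,0,0,0,0,0,0.138],[5.2,0,0,0,0,0,0.138],[5.2,0,0,0,0,0,0.138]]';python3 -m handwheel '[[5.2,0,0,0,0,0,0.138],[5.2,0,0,0,0,0,0.138],[5.2,0,0,0,0,0,0.138],[5.2,0,0,0,0,0,0.138],[5.2,0,0,0,0,0,0.138],[5.2,0,0,0,0,0,0],[5.2,0,0,0,0,0,0]]'; python3 -c "
from h import *
go(.4551,.0422,.022,.316)
im=ctrl.snapshot('top')
cv2.imwrite('pics/s3.png',np.hstack([ctrl.snapshot('side')[180:420,120:440,::-1],im[130:370,100:420,::-1]]))"
```

```text
time_s: 6.7
eef_pos: [0.4514, 0.0418, 0.2534]
ee_rot: [0.873, 3.018, 0.0]
wrist_force: [-0.4, -0.1, 0.6]
grip_width: 0.0522
grasp_force: 0.0
time_s: 7.4
eef_pos: [0.4514, 0.042, 0.2535]
ee_rot: [1.83, 2.554, 0.0]
wrist_force: [0.5, -0.4, -0.4]
grip_width: 0.052
grasp_force: 0.0
grasp pt [0.4514 0.042  0.0988] yaw 0.327 j7 0.31 tool z [ 0. -0. -1.]
shift cm [-0.1   0.36  7.68] turn tool z 0.011
```

View pics/s3.png

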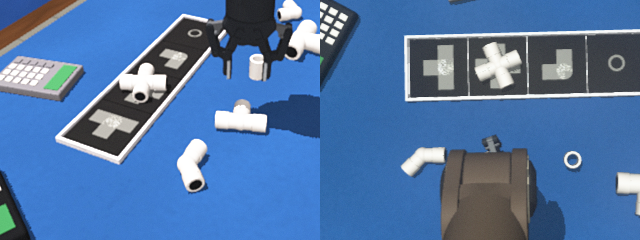

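The cross lies centred on its pad (right half, about 498,64), and the fingers are over the tee's stem. Gripping the tee.

```bash
python3 -m handwheel '[[5.2,-0.1,0.36,2.7,0,0,0],[5.2,0,0,2.5,0,0,0.01],[5.2,0,0,2.4,0,0,0],[5.2,0,0,0,0,0,0],[2.4,0,0,0,0,0,0],[2.4,0,0,0,0,0,0],[2.4,0,0,0,0,0,0],[2.4,0,0,0,0,0,0],[2.4,0,0,-4,0,0,0],[2.4,0,0,-4,0,0,0],[2.4,0,0,0,0,0,0],[2.4,0,0,0,0,0,0]]'; python3 -c "
from h import *
go(.6495+.0065,.1737-.02,.10)
cv2.imwrite('pics/s4.png',np.hstack([ctrl.snapshot('side')[180:420,120:440,::-1]]))"
```

```text
time_s: 8.7
eef_pos: [0.4554, 0.0423, 0.2587]
ee_rot: [1.846, 2.54, 0.004]
wrist_force: [0.3, -0.2, -0.0]
grip_width: 0.0277
grasp_force: 59.4
grasp pt [0.4558 0.0425 0.104 ] yaw 0.314 j7 0.31 tool z [ 0.003  0.001 -1.   ]
shift cm [ 4.4  22.48  0.46] turn tool z -0.0
```

View pics/s4.png

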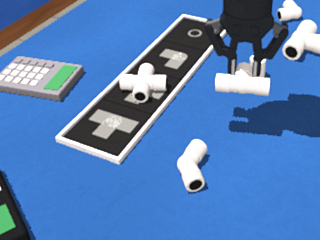

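The tee is held level at about (243,85). Carrying it to the pad.

```bash
python3 -m handwheel '[[2.4,0.88,4.5,0,0,0,0],[2.4,0.88,4.5,0,0,0,0],[2.4,0.88,4.5,0,0,0,0],[2.4,0.88,4.5,0,0,0,0],[2.4,0.88,4.5,0,0,0,0],[2.4,0,0,0,0,0,0],[2.4,0,0,0,0,0,0],[2.4,0,0,0,0,0,0]]'; python3 -c "
from h import *
go(.6495+.0065,.1737-.02,.029)"
```

```text
time_s: 9.55
eef_pos: [0.6547, 0.1523, 0.2559]
ee_rot: [-1.848, -2.538, 0.004]
wrist_force: [0.4, -0.2, -0.5]
grip_width: 0.0282
grasp_force: 59.5
grasp pt [0.6542 0.1521 0.1012] yaw 0.312 j7 0.21 tool z [-0.003 -0.001 -1.   ]
shift cm [0.1  0.24 7.22] turn tool z -0.0
```

```bash
python3 -m handwheel '[[2.4,0.1,0.24,3.2,0,0,0],[2.4,0,0,3,0,0,0],[2.4,0,0,1,0,0,0],[2.4,0,0,0,0,0,0],[2.4,0,0,0,0,0,0],[4.6,0,0,0,0,0,0],[4.6,0,0,0,0,0,0],[4.6,0,0,0,0,0,0],[4.6,0,0,-3,0,0,0],[4.6,0,0,-4,0,0,0],[4.6,0,0,-4,0,0,0],[4.6,0,0,0,0,0,0]]'; python3 -c "
from h import *
go(.473,-.0805,.10)"
```

```text
time_s: 10.75
eef_pos: [0.6596, 0.1548, 0.3021]
ee_rot: [1.845, 2.535, 0.012]
wrist_force: [0.4, 1.0, 0.1]
grip_width: 0.0457
grasp_force: 0.0
grasp pt [0.6611 0.1552 0.1474] yaw 0.313 j7 0.2 tool z [ 0.01   0.003 -1.   ]
shift cm [-16.64 -25.19   4.49] turn tool z -0.0
```

```bash
python3 -m handwheel '[[5.4,-2.37,-3.55,0,0,0,0],[5.4,-2.37,-3.55,0,0,0,0],[5.4,-2.37,-3.55,0,0,0,0],[5.4,-2.37,-3.55,0,0,0,0],[5.4,-2.37,-3.55,0,0,0,0],[5.4,-2.37,-3.55,0.7,0,0,0],[5.4,-2.37,-3.55,3.6,0,0,0],[5.4,0,0,0,0,0,0],[5.4,0,0,0,0,0,0],[5.4,0,0,0,0,0,0]]'; python3 -c "
from h import *
go(.473,-.0805,.027)
cv2.imwrite('pics/s5.png',np.hstack([ctrl.snapshot('side')[110:350,150:470,::-1],ctrl.snapshot('top')[130:370,160:480,::-1]]))"
```

```text
time_s: 11.75
eef_pos: [0.476, -0.0753, 0.2567]
ee_rot: [1.846, 2.541, 0.002]
wrist_force: [0.4, 0.4, -0.1]
grip_width: 0.0539
grasp_force: 0.0
grasp pt [ 0.4762 -0.0753  0.102 ] yaw 0.314 j7 0.59 tool z [ 0.001  0.    -1.   ]
shift cm [-0.4  -0.48  7.5 ] turn tool z -0.0
```

View pics/s5.png

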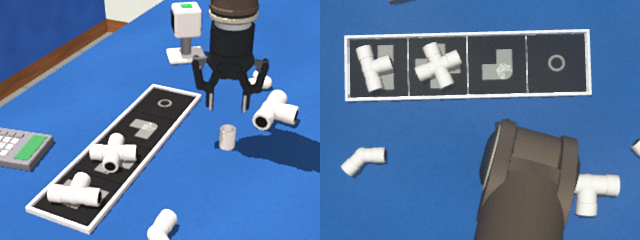

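The tee (375,67) and cross (437,65) are on their pads, and the gripper is above the coupling. Gripping it.

```bash
python3 -m handwheel '[[5.4,-0.4,-0.48,2.5,0,0,0],[5.4,0,0,2.5,0,0,0],[5.4,0,0,2.5,0,0,0],[5.4,0,0,0,0,0,0],[2.4,0,0,0,0,0,0],[2.4,0,0,0,0,0,0],[2.4,0,0,0,0,0,0],[2.4,0,0,0,0,0,0],[2.4,0,0,-4,0,0,0],[2.4,0,0,-4,0,0,0],[2.4,0,0,0,0,0,0],[2.4,0,0,0,0,0,0]]'; python3 -c "
from h import *
go(.6567,-.168,.10)"
```

```text
time_s: 13.05
eef_pos: [0.472, -0.0811, 0.2625]
ee_rot: [1.846, 2.539, 0.003]
wrist_force: [0.5, -0.3, -1.2]
grip_width: 0.031
grasp_force: 59.5
grasp pt [ 0.4725 -0.0811  0.1078] yaw 0.313 j7 0.6 tool z [ 0.003  0.    -1.   ]
shift cm [-13.95  14.84   0.83] turn tool z -0.0
```

```bash
python3 -m handwheel '[[2.4,-3.49,3.71,0,0,0,0],[2.4,-3.49,3.71,0,0,0,0],[2.4,-3.49,3.71,0,0,0,0],[2.4,-3.49,3.71,0,0,0,0],[2.4,0,0,0,0,0,0],[2.4,0,0,0,0,0,0],[2.4,0,0,0,0,0,0],[2.4,0,0,0,0,0,0]]'; python3 -c "
from h import *
go(.6567,-.168,.034)
cv2.imwrite('pics/s6.png',np.hstack([ctrl.snapshot('side')[110:350,150:470,::-1]]))"
```

```text
time_s: 13.85
eef_pos: [0.6516, -0.1662, 0.2609]
ee_rot: [-1.847, -2.54, 0.0]
wrist_force: [-0.5, 1.1, -0.6]
grip_width: 0.0305
grasp_force: 59.6
grasp pt [ 0.6514 -0.166   0.1062] yaw 0.313 j7 0.72 tool z [-0.001  0.001 -1.   ]
shift cm [-0.36  0.45  7.22] turn tool z -0.0
```

View pics/s6.png

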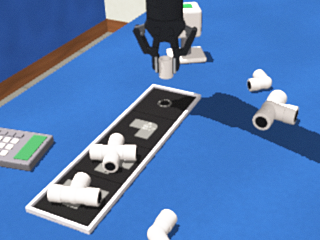

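The coupling is upright above its pad (165,68). Lowering it.

```bash
python3 -m handwheel '[[2.4,-0.36,0.45,3.2,0,0,0],[2.4,0,0,3,0,0,0],[2.4,0,0,1,0,0,0],[2.4,0,0,0,0,0,0],[2.4,0,0,0,0,0,0],[5,0,0,0,0,0,0],[5,0,0,0,0,0,0],[5,0,0,0,0,0,0],[5,0,0,-3,0,0,0],[5,0,0,-4,0,0,0],[5,0,0,-4,0,0,0],[5,0,0,0,0,0,0]]'; python3 -c "
from h import *
go(.4994,-.369,.10,.733)"
```

```text
time_s: 15.1
eef_pos: [0.6596, -0.1699, 0.3059]
ee_rot: [1.843, 2.533, 0.007]
wrist_force: [0.4, -1.1, 0.2]
grip_width: 0.0499
grasp_force: 0.0
grasp pt [ 0.6611 -0.1702  0.1512] yaw 0.313 j7 0.71 tool z [ 0.01  -0.002 -1.   ]
shift cm [-13.92 -21.54   5.  ] turn tool z -0.42
```

```bash
python3 -m handwheel '[[5.2,-2.75,-4.25,0,0,0,0],[5.2,-2.75,-4.25,0,0,0,0],[5.2,-2.75,-4.25,0,0,0,0],[5.2,-2.75,-4.25,0,0,0,0],[5.2,-2.75,-4.25,0,0,0,0],[5.2,0,0,2,0,0,-0.14],[5.2,0,0,2,0,0,-0.14],[5.2,0,0,0,0,0,-0.14],[5.2,0,0,0,0,0,0],[5.2,0,0,0,0,0,0],[5.2,0,0,0,0,0,0]]'; python3 -c "
from h import *
go(.4994,-.369,.022,.733)
cv2.imwrite('pics/s7.png',np.hstack([ctrl.snapshot('side')[80:320,250:570,::-1],ctrl.snapshot('top')[130:370,260:580,::-1]]))"
```

```text
time_s: 16.2
eef_pos: [0.5002, -0.3628, 0.2597]
ee_rot: [1.282, 2.867, -0.0]
wrist_force: [0.1, -0.1, -0.3]
grip_width: 0.052
grasp_force: 0.0
grasp pt [ 0.5003 -0.3629  0.105 ] yaw 0.73 j7 1.46 tool z [ 0.001 -0.    -1.   ]
shift cm [-0.39 -0.48  8.3 ] turn tool z -0.003
```

View pics/s7.png

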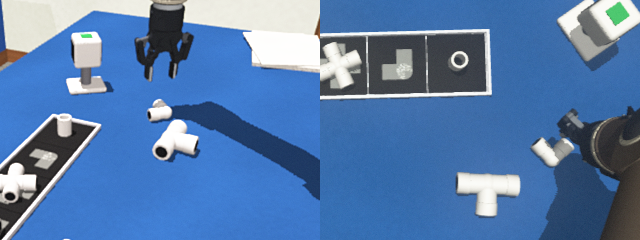

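The coupling stands on its pad (458,61), and the fingers are over the elbow's far arm (565,147). Gripping it.

```bash
python3 -m handwheel '[[5.2,-0.39,-0.48,2.8,0,0,0],[5.2,0,0,2.8,0,0,0],[5.2,0,0,2.7,0,0,0],[5.2,0,0,0,0,0,0],[2.4,0,0,0,0,0,0],[2.4,0,0,0,0,0,0],[2.4,0,0,0,0,0,0],[2.4,0,0,0,0,0,0],[2.4,0,0,-4,0,0,0],[2.4,0,0,-4,0,0,0],[2.4,0,0,-2,0,0,0],[2.4,0,0,0,0,0,0]]'; python3 -c "
from h import *
go(.6596,-.0762,.12)
cv2.imwrite('pics/s8.png',np.hstack([ctrl.snapshot('side')[80:320,250:570,::-1],ctrl.snapshot('top')[130:370,260:580,::-1]]))"
```

```text
time_s: 17.5
eef_pos: [0.4999, -0.3697, 0.2805]
ee_rot: [1.275, 2.864, -0.001]
wrist_force: [0.3, 0.0, -0.8]
grip_width: 0.0278
grasp_force: 59.2
grasp pt [ 0.5008 -0.3702  0.1258] yaw 0.733 j7 1.47 tool z [ 0.006 -0.003 -1.   ]
shift cm [11.24 31.47  0.58] turn tool z -0.0
```

View pics/s8.png

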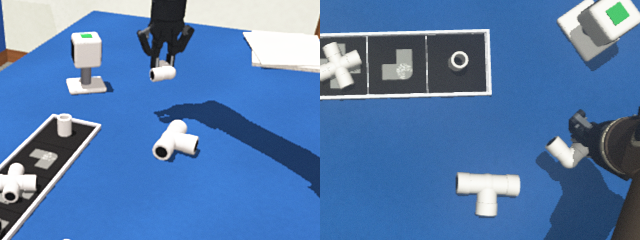

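```bash
python3 -m handwheel '[[2.4,1.6,4.5,0,0,0,0],[2.4,1.6,4.5,0,0,0,0],[2.4,1.6,4.5,0,0,0,0],[2.4,1.6,4.5,0,0,0,0],[2.4,1.6,4.5,0,0,0,0],[2.4,1.6,4.5,0,0,0,0],[2.4,1.6,4.5,0,0,0,0],[2.4,0,0,0,0,0,0],[2.4,0,0,0,0,0,0],[2.4,0,0,0,0,0,0],[2.4,0,0,0,0,0,0]]'; python3 -c "
from h import *
go(.6596,-.0762,.029)"
```

```text
time_s: 18.7
eef_pos: [0.6575, -0.0768, 0.2758]
ee_rot: [-1.281, -2.868, 0.002]
wrist_force: [-0.5, -0.3, -0.7]
grip_width: 0.0279
grasp_force: 59.3
grasp pt [ 0.6573 -0.0769  0.1211] yaw 0.73 j7 0.93 tool z [-0.001 -0.001 -1.   ]
shift cm [-0.1   0.23  9.21] turn tool z -0.0
```

Lowering and releasing, then backing off to leave the top view clear.

```bash
python3 -m handwheel '[[2.4,-0.1,0.2,4.2,0,0,0],[2.4,0,0,3.5,0,0,0],[2.4,0,0,1.5,0,0,0],[2.4,0,0,0,0,0,0],[2.4,0,0,0,0,0,0],[4.6,0,0,0,0,0,0],[4.6,0,0,0,0,0,0],[4.6,0,0,0,0,0,0],[4.6,0,0,-3,0,0,0],[4.6,0,0,-4,0,0,0],[4.6,0,0,-5,0,0,0],[4.6,0,0,-5,0,0,0]]'; python3 -m handwheel '[[4.6,-3,-4.5,-2,0,0,0],[4.6,-3,-4.5,-2,0,0,0],[4.6,-3,-4.5,0,0,0,0],[4.6,-3,-4.5,0,0,0,0],[4.6,-3,-4.5,0,0,0,0],[4.6,-3,-4.5,0,0,0,0],[4.6,-2,-4.5,0,0,0,0],[4.6,0,0,0,0,0,0],[4.6,0,0,0,0,0,0]]'; python3 - <<'E'
from h import *
im=ctrl.snapshot('top')
cv2.imwrite('pics/end.png',im[...,::-1])
for c in blobs(im):
    (cx,cy),s,t=cv2.minAreaRect(ray("top",c[:,0,:],.015)[:,:2].astype(np.float32));print(np.round([cx,cy],4),np.round(s,3),round(t,1))
# fittings on the tray: bright white inside the tray
m=cv2.inRange(im,(165,165,165),(255,255,255));m[:168]=0;m[222:]=0;m[:,:192]=0;m[:,425:]=0
for c in cv2.findContours(m,cv2.RETR_EXTERNAL,cv2.CHAIN_APPROX_NONE)[0]:
    if cv2.contourArea(c)<100:continue
    z=.048 if cv2.boundingRect(c)[0]>370 else .021
    (cx,cy),s,t=cv2.minAreaRect(ray("top",c[:,0,:],z)[:,:2].astype(np.float32));print("tray",np.round([cx,cy],4),np.round(s,3),round(t,1))
E
```

```text
time_s: 19.9
eef_pos: [0.6601, -0.0742, 0.356]
ee_rot: [-1.278, -2.869, 0.001]
wrist_force: [0.5, -0.1, 0.2]
grip_width: 0.0457
grasp_force: 0.0
time_s: 20.8
eef_pos: [0.5665, -0.4056, 0.3891]
ee_rot: [-1.283, -2.868, 0.0]
wrist_force: [-0.5, 0.3, 0.0]
grip_width: 0.0462
grasp_force: 0.0
[ 0.1904 -0.5559] [0.176 0.112] 36.9
[ 0.406  -0.2225] [0.118 0.08 ] 87.1
[0.4761 0.2004] [0.043 0.089] 21.8
[0.6524 0.0028] [0.127 0.469] 1.1
[ 0.7352 -0.4424] [0.1  0.14] 34.5
[0.8602 0.1193] [0.149 0.1  ] 11.5
[ 1.0081 -0.0202] [1.238 0.048] 89.4
tray [0.6219 0.1542] [0.027 0.019] 0.1
tray [ 0.6579 -0.1679] [0.03 0.03] 89.3
tray [ 0.6616 -0.0514] [0.055 0.065] 43.0
tray [0.6542 0.1705] [0.087 0.066] 17.4
tray [0.6506 0.061 ] [0.079 0.083] 68.0
```

View pics/end.png

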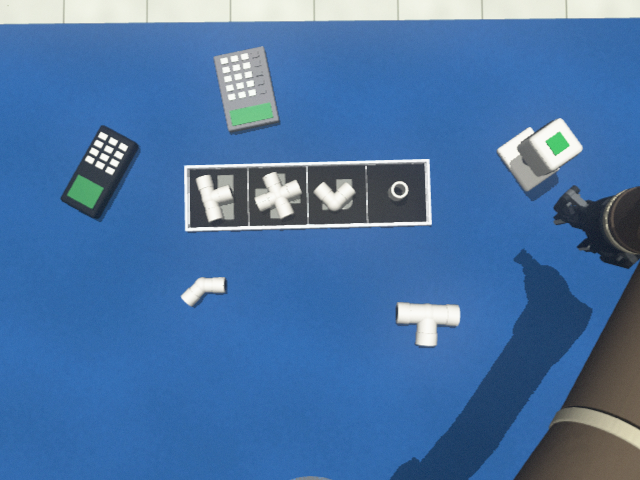

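All four fittings look placed and the two look-alikes haven't moved. The tray blobs include some of the grey silhouettes, so I'm zooming in on this same picture to check the elbow and tee margins.

```bash
python3 -c "
import cv2
a=cv2.imread('pics/end.png')[160:232,184:374]
cv2.imwrite('pics/zoom.png',cv2.resize(a,None,fx=4,fy=4,interpolation=cv2.INTER_CUBIC))
from h import *
# where the ideal centres project: footprint centres at z=.021
c=ctrl.camera_info('top');T=np.linalg.inv(c['T'])
for n,p in dict(elbow=(.6544,-.054),tee=(.6495,.1737)).items():
    q=T@[*p,.021,1];print(n,((c['fx']*q[0]/q[2]+c['cx']-184)*4).round(),((c['fy']*q[1]/q[2]+c['cy']-160)*4).round(), 'px/10mm',(4*c['fx']*.01/q[2]).round(1))
"
```

```text
elbow 611.0 133.0 px/10mm 21.1
tee 131.0 146.0 px/10mm 21.1
```

View pics/zoom.png

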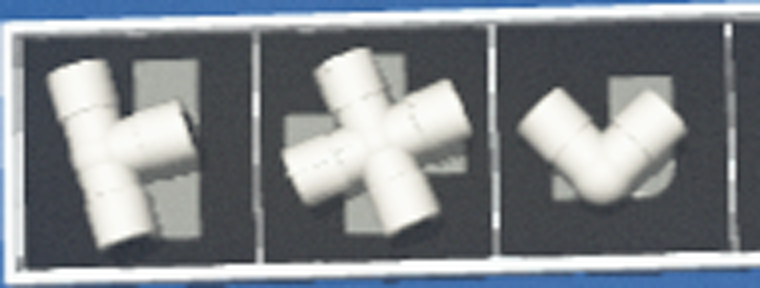

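The zoom puts the elbow's middle near (604,142) against an ideal (611,133), about 5 mm off. The tee's is near (125,146) against (131,146), about 3 mm off, and the cross is centred. All are well inside 15 mm, so I'm handing in.

```bash
python3 -c "
from plant import ctrl
print(ctrl.sign_off())"
```

```text
the job is handed in; nothing more can be done
None
```

I handed the job in at about 21 s: the tee, elbow, cross and coupling are on their pads, each within about 6 mm of centre by the camera, and the large tee and 45° bend have not moved; the sign-off returned no verdict.

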